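Copper backing plate from its cradle to the welding jig

TASK

The cradle with the yellow rails holds a copper backing plate on top of a rusty one, the rails too close beside it for fingers. Press on the copper plate and slide it flat towards the front until its end sticks out well past the cradle's front edge (but less than half of it, or it tips off), then pinch the overhanging end by its two long sides, lift it clear and lay it flat, without dropping it, centred on the green bed of the welding jig and lengthwise along it. Leave the bright silvery plate in the other cradle, with the blue rails, where it is.

Things in the scene. Friction and masses are not known exactly. Their poses are not given: they have to be found in the camera images.
- copper_plate: loose copper plate to move, 100 x 50 x 5 mm (x, y, z), about 0.2 kg. Origin: centre of its underside; x along its length, pointing as the cradle's x at the start (away from the robot); z up. It slides easily on the plate under it (friction about 0.3).
- copper_cradle: fixed brown cradle, yellow rails, 140 (x) x 86 (y) x 45 mm high. Origin: centre of its underside, on the bench. Front = its -x end, towards the robot, edge 70 mm from the origin; free air beyond it, down to the bench. Between side rails 54 mm apart a rusty plate, kept in by lips, reaches to 66 mm ahead; on its top (z = 41 mm) lies the copper plate, centre 0 to 18 mm ahead of the origin.
- jig: fixed welding jig: brown base 130 (x) x 110 (y) x 10 mm, bolt heads up to z = 15 mm, and in its middle a raised green bed 70 (x) x 30 (y) mm, top at z = 45 mm. Origin: centre of its underside, on the bench. The copper plate goes on the bed, its length along the jig's x (either way round), 10 mm wider than the bed on each long side, which leaves room for fingers there.
- steel_plate: bright silvery plate, 100 x 50 x 5 mm, in a second cradle of the same shape but with blue rails; not to be moved. Origin: centre of its underside, x along its length. The cradles stand side by side, either one on the left.
There are look-alikes about, which are no part of the job. What is meant by the copper_plate is not turquoise, and is the smaller of those in its own colour.

How it is judged:
On the way, in this order (a step that is already met when the one before it is completed fails the run):
1. the copper plate lies flat on its stack, its end at least 20 mm past the cradle's front edge (x of copper_plate in the frame of copper_cradle between -0.075 and -0.04 m and z of copper_plate in the frame of copper_cradle between 0.037 and 0.045 m and angle between copper_plate's own z axis and vertical below 0.08 rad), for 0.2 s.
2. the copper plate is held by the fingers, lifted clear of the cradle by 20 mm or more (z of copper_plate in the frame of copper_cradle above 0.061 m and contact force between the fingers and copper_plate above 1 N), for 0.2 s.
At the end, for the whole second after the job is handed in: The copper plate lies at rest and flat (within 4.5 degrees) on the jig's green bed, its centre within 18 mm of the bed's centre and its length within 11 degrees of the bed's; the silvery plate is within 20 mm of where it was (horizontal distance between copper_plate and jig below 0.018 m and angle between the x axis of copper_plate and the x axis of jig, either way round below 0.2 rad and z of copper_plate in the frame of jig between 0.042 and 0.048 m and angle between copper_plate's own z axis and vertical below 0.08 rad and linear speed of copper_plate below 0.01 m/s and distance of steel_plate from where it was at the start of the episode below 0.02 m); the robot touches nothing.
It fails at once if the silvery plate is moved by more than 20 mm (distance of steel_plate from where it was at the start of the episode above 0.02 m).
It fails at once if the copper plate is dropped or thrown: faster than 0.45 m/s (a fall of about 10 mm) with no finger on it (linear speed of copper_plate above 0.45 m/s and contact force between the fingers and copper_plate below 0.05 N).
It also fails if it takes over 53 s, if anything falls off the work surface, if the arm or the gripper's body presses on something with over 40 N, if the wrist force passes 120 N, or if a joint passes its speed limit or range.

ROBOT

A 6-joint arm with a two-finger parallel gripper is mounted at the origin on the work surface. World frame = base frame: x ahead of the robot, y to its left, z up, the work surface at z = 0. Lengths are in m, angles in rad, forces in N, time in s.
With the tool pointing down it reaches from about 0.25 to 0.775 m from the base axis. Payload 4 kg.
Tool frame: the origin (TCP) lies on the centre line of the jaws, within the pads' length; the fingertips stand 22 mm ahead of it and the grasp point (between the pads) lies 3 mm ahead of it; z points along the fingers, y is the direction in which the jaws open and shut (so a half turn about z gives the same grasp; the last joint's range is limited). The gripper opens to 94 mm and grips with 3 to 60 N. Pads are 16 mm wide; open, the fingers measure 119 mm over their backs; the gripper's body (75 mm by 177 mm) begins 78 mm behind the grasp point.
Start: joints at [-1.446, 0.087, 1.371, -0, 1.684, -0.103], TCP at [0.124, -0.536, 0.228] pointing down, gripper open.
Joint ranges: [-3.1, 3.1], [-0.76, 2.03], [0.27, 2.55], [-1.08, 4.22], [0.17, 2.65], [-2.57, 2.57]. Speed limits (rad/s): [2.79, 2.79, 3.14, 3.14, 3.14, 3.14].

INTERFACE

Orientations are given as [roll, pitch, yaw] about the fixed x, y, z axes, in that order (R = Rz(yaw) Ry(pitch) Rx(roll)).
In Python, from plant import env gives the robot as it stands.
- The arm moves only by the tool play_rows, never from a script. Its argument "series" is a list of rows, each an object with "travel": the shift along the tool's x, y, z in cm, a list of three; "rot": the turn, a rotation vector about the tool's x, y, z in rad, a list of three; "claw": the finger opening in cm, from 0 to 9.4. A call has 1 to 10 rows; each row is the pose to reach, as a shift and turn from the pose measured when the call began, along the tool's axes at that moment; what a row does not reach only later rows make up. A row lasts 1/12 s, in which the tool goes at most 41.7 mm and 7.16 degrees, less where a joint would pass 70% of its speed; a pose out of reach is approached as far as the arm can. A call with a gripper value outside its range is refused whole. The fingers move at their own pace and stop on an object; "force" is the grip in N (left out, the last holds). Time passes only in rows, so rows that repeat a pose let the fingers close. It gives the time, the measured TCP pose, the force and the opening at its end, in the units of the state.
- env.get_obs(): the state, without advancing time (a new reading comes with each control period).
- env.capture(name): name is "side" or "top"; returns a dict with "pixels" (384x512x3 uint8, red, green, blue), "fx", "fy", "cx", "cy" (pixels), "extrinsics" (4x4, takes a point from camera to world coordinates). Camera axes: x right, y down, z forward; pixel columns grow to the right and rows downward; lengths in m; the calibration is good to about 2 mm. A picture is of the moment at which its call begins. There is no depth.
- env.sign_off(): hands the job in, once; it reports no verdict.
The state is a dict: "time_s": time; "joint_positions": joint angles; "joint_velocities": joint speeds; "joint_efforts": joint torques, N m; "eef_pos": TCP position; "tcp_rot": TCP orientation; "ft_force": force on the tool from outside, world axes, zero at the start; "ft_torque": the same for the moment, N m; "grip_width": opening from 0.0 (shut) to 1.0 (fully open).
Only numpy, scipy, OpenCV 4.12 (cv2) and the standard library are available. Lean on these libraries where they do the work, as an engineer would, in place of code of your own. Each camera call takes 0.05 s, during which the arm holds its last target.

## Working session

There is one attempt and no reset: what is moved stays moved. The work goes in short steps, Python scripts to look and compute and a tool call to move; the robot and the scene stay as the last step left them, time stands still between calls to the robot, and variables do not carry over. Pictures are saved under pics/ and viewed, and the job is handed in when it is done.

Besides the shell and the picture viewer there is one more tool, called after "Call:" by a JSON object that holds its "op" and its "data". play_rows: Moves the arm, as the interface text tells. Its arguments: {"type":"object","properties":{"series":{"type":"array","items":{"type":"object","properties":{"travel":{"type":"array","items":{"type":"number"}},"rot":{"type":"array","items":{"type":"number"}},"claw":{"type":"number"}}}},"force":{"type":"number"}},"required":["series"]}

```bash
mkdir -p pics; cat > h.py <<'E'
from plant import env
import numpy as np, cv2, pickle
def snap(n,tag):
    c=env.capture(n); cv2.imwrite(f'pics/{tag}.png',cv2.cvtColor(np.asarray(c['pixels']),cv2.COLOR_RGB2BGR)); pickle.dump(c,open(f'{tag}.pkl','wb')); return c
def ray(c,u,v):
    E=np.array(c['extrinsics']); d=E[:3,:3]@np.array([(u-c['cx'])/c['fx'],(v-c['cy'])/c['fy'],1]); return E[:3,3],d
def plane(c,u,v,z):
    o,d=ray(c,u,v); return o+d*(z-o[2])/d[2]
def proj(c,p):
    E=np.array(c['extrinsics']); q=E[:3,:3].T@(np.array(p)-E[:3,3]); return np.array([c['fx']*q[0]/q[2]+c['cx'],c['fy']*q[1]/q[2]+c['cy']])
E
python3 - <<'E'
from h import *
for n in('top','side'):
    c=snap(n,n+'0'); print(n,np.round(c['extrinsics'],3).tolist(),c['fx'],c['cx'],c['cy'])
print(env.get_obs())
E
```

```text
top [[0.048, -0.978, 0.203, 0.288], [-0.999, -0.048, 0.004, -0.031], [0.006, -0.203, -0.979, 0.96], [0.0, 0.0, 0.0, 1.0]] 403.0486271271066 252.0579711929733 186.46833689948593
side [[-0.995, -0.052, 0.086, 0.409], [-0.1, 0.609, -0.787, 0.713], [-0.011, -0.792, -0.611, 0.648], [0.0, 0.0, 0.0, 1.0]] 470.4158792387831 257.0694847412153 191.77592143931247
{'time_s': 0.1, 'joint_positions': array([-1.44611531e+00,  8.78964340e-02,  1.37207791e+00,  8.91000549e-06,
        1.68356307e+00, -1.03097794e-01]), 'joint_velocities': array([ 0.00032003, -0.0017114 , -0.00327189,  0.00233855,  0.0002707 ,
       -0.00057664]), 'joint_efforts': array([ 1.26031813e-03, -3.41254520e+01, -3.03301263e+01,  7.19416304e-02,
        3.04667931e-02, -9.35598496e-05]), 'eef_pos': array([ 0.12414352, -0.53536408,  0.22642556]), 'tcp_rot': array([-3.13965913e+00, -2.08954209e-04,  2.27779599e-01]), 'ft_force': array([ 0.38515996, -0.44925109,  0.06418027]), 'ft_torque': array([-0.05556538, -0.02631555,  0.00415481]), 'grip_width': 1.0008432718664662}
```

View pics/top0.png

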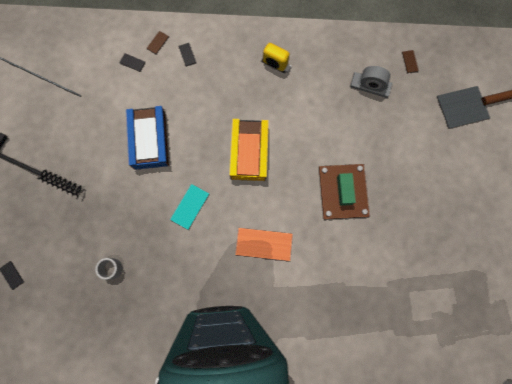

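View pics/side0.png

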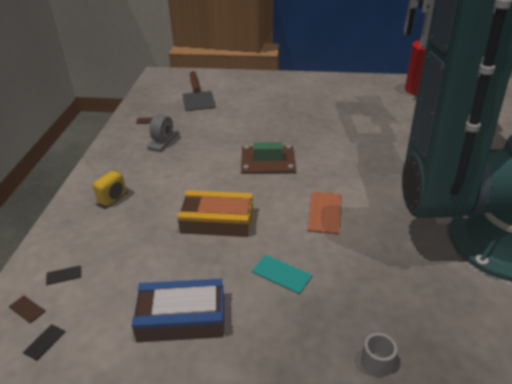

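The top view shows three candidates: an orange plate in the yellow-railed cradle at (249,155), an orange plate loose on the bench at (264,244), and a turquoise one at (190,207). The one in the yellow cradle fits, because it lies on the rusty plate and is the smaller orange. I'll check this with measurements and a crop.

```bash
cat > m.py <<'E'
from h import *
def comps(c,lo,hi,minA=60):
    h=cv2.cvtColor(np.asarray(c['pixels']),cv2.COLOR_RGB2HSV); m=cv2.inRange(h,np.array(lo),np.array(hi))
    cs,_=cv2.findContours(m,cv2.RETR_EXTERNAL,cv2.CHAIN_APPROX_NONE)
    return [k for k in cs if cv2.contourArea(k)>minA],m
def rect(c,k,z):
    P=np.array([plane(c,u,v,z)[:2] for u,v in k.reshape(-1,2)]).astype(np.float32)
    (cx,cy),(w,h),a=cv2.minAreaRect(P*1000)
    if w<h: w,h,a=h,w,a+90
    a=(a+90)%180-90
    return np.round([cx/1000,cy/1000,w,h,a],3)
R={'orange':((5,130,150),(14,255,255)),'yellow':((20,150,110),(30,255,255)),'green':((60,80,40),(80,255,255)),'blue':((105,150,60),(120,255,255)),'brown':((2,60,30),(14,220,125))}
E
python3 - <<'E'
from m import *
c=pickle.load(open('top0.pkl','rb')); px=np.asarray(c['pixels']); h=cv2.cvtColor(px,cv2.COLOR_RGB2HSV)
for p in [(249,155),(264,244),(236,150),(347,188),(130,140),(330,180),(250,126),(265,150)]: print(p,h[p[1],p[0]])
for n,z in [('orange',.046),('orange',.0),('orange',.005),('yellow',.048),('green',.045),('brown',.01)]:
    for k in comps(c,*R[n])[0]:
        b=cv2.boundingRect(k); print(n,z,b,rect(c,k,z))
cr=cv2.cvtColor(px,cv2.COLOR_RGB2BGR)[100:270,120:400]; cv2.imwrite('pics/crop0.png',cv2.resize(cr,None,fx=2.8,fy=2.8,interpolation=cv2.INTER_CUBIC))
E
```

```text
(249, 155) [ 11 159 231]
(264, 244) [  9 160 204]
(236, 150) [ 26 230 229]
(347, 188) [ 72 120 128]
(130, 140) [108 185 165]
(330, 180) [ 10 138 116]
(250, 126) [ 11 111 108]
(265, 150) [ 26 227 231]
orange 0.046 (236, 228, 56, 33) [ 3.47000e-01 -6.00000e-02  1.20717e+02  6.06320e+01  8.64680e+01]
orange 0.046 (237, 133, 23, 42) [ 5.56000e-01 -1.50000e-02  1.00097e+02  5.02810e+01  1.26000e-01]
orange 0.0 (236, 228, 56, 33) [ 3.50000e-01 -6.10000e-02  1.26793e+02  6.36840e+01  8.64680e+01]
orange 0.0 (237, 133, 23, 42) [ 5.70000e-01 -1.40000e-02  1.05135e+02  5.28120e+01  1.26000e-01]
orange 0.005 (236, 228, 56, 33) [ 3.50000e-01 -6.10000e-02  1.26132e+02  6.33520e+01  8.64680e+01]
orange 0.005 (237, 133, 23, 42) [ 5.69000e-01 -1.40000e-02  1.04587e+02  5.25370e+01  1.26000e-01]
yellow 0.048 (230, 119, 38, 60) [ 5.69000e-01 -1.60000e-02  1.43261e+02  8.60750e+01  5.80000e-02]
yellow 0.048 (264, 43, 25, 20) [ 0.819 -0.07  63.574 33.713 64.112]
green 0.045 (338, 174, 17, 31) [ 0.483 -0.245 71.771 33.786  5.475]
brown 0.01 (319, 164, 51, 56) [  0.485  -0.247 131.456 110.474   5.727]
brown 0.01 (240, 121, 21, 13) [ 6.3600e-01 -1.4000e-02  5.0129e+01  3.0722e+01  8.9349e+01]
brown 0.01 (134, 109, 21, 10) [  0.658   0.252  50.706  21.773 -80.34 ]
brown 0.01 (482, 90, 30, 15) [  0.746  -0.636  83.03   23.458 -72.585]
brown 0.01 (402, 50, 17, 23) [ 0.836 -0.418 60.881 30.612 11.468]
brown 0.01 (147, 31, 22, 23) [  0.855   0.237  59.38   30.643 -29.286]
```

View pics/crop0.png

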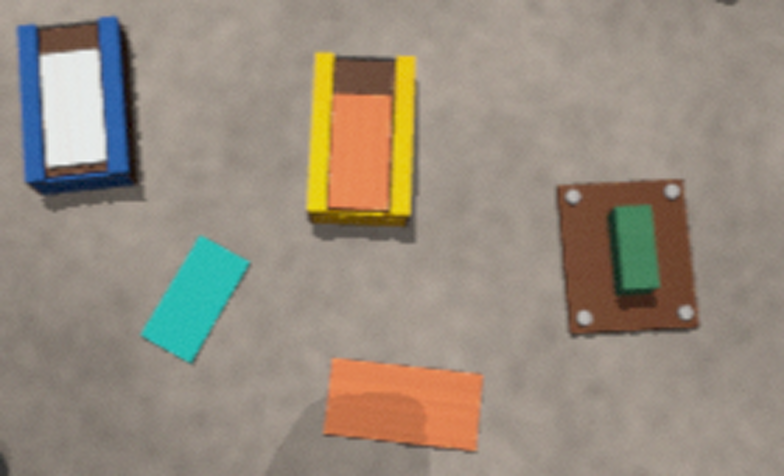

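The loose bench plate measures 126x63 mm and the cradle one 100x50 mm at z=46 mm, so the cradle plate is the target. Next I'll cross-check it with the side view.

```bash
python3 - <<'E'
from m import *
c=pickle.load(open('side0.pkl','rb'))
for n,z in [('orange',.046),('yellow',.045),('green',.045),('brown',.01)]:
    for k in comps(c,*R[n],minA=150)[0]:
        b=cv2.boundingRect(k); print(n,z,b,rect(c,k,z))
px=cv2.cvtColor(np.asarray(c['pixels']),cv2.COLOR_RGB2BGR)
cv2.imwrite('pics/crops.png',cv2.resize(px[130:250,160:360],None,fx=4,fy=4,interpolation=cv2.INTER_CUBIC))
t=pickle.load(open('top0.pkl','rb'));hs=cv2.cvtColor(np.asarray(t['pixels']),cv2.COLOR_RGB2HSV)
px=cv2.cvtColor(np.asarray(t['pixels']),cv2.COLOR_RGB2BGR)
cv2.imwrite('pics/cropt.png',cv2.resize(px[110:225,220:380],None,fx=5,fy=5,interpolation=cv2.INTER_CUBIC))
E
```

```text
orange 0.046 (199, 197, 49, 17) [ 5.5600e-01 -1.5000e-02  9.4482e+01  4.8286e+01  9.6500e-01]
orange 0.046 (309, 193, 31, 36) [ 3.54000e-01 -1.40000e-02  1.11711e+02  5.57770e+01  8.64240e+01]
yellow 0.045 (180, 212, 70, 10) [5.70000e-01 2.30000e-02 1.38113e+02 1.95110e+01 9.24000e-01]
yellow 0.045 (94, 171, 27, 23) [ 8.2800e-01 -7.2000e-02  7.7685e+01  3.5932e+01  6.4795e+01]
brown 0.01 (134, 326, 88, 16) [  0.589   0.27  139.98   21.371   9.12 ]
brown 0.01 (10, 296, 34, 26) [  0.855   0.245  59.717  28.846 -28.64 ]
brown 0.01 (137, 293, 16, 22) [  0.659   0.217  45.994  22.518 -79.784]
brown 0.01 (178, 221, 70, 15) [5.78000e-01 1.90000e-02 1.46271e+02 3.57900e+01 7.20000e-01]
brown 0.01 (182, 198, 19, 13) [ 6.3500e-01 -5.5000e-02  4.2159e+01  3.3526e+01 -8.7738e+01]
brown 0.01 (241, 146, 55, 27) [  0.486  -0.244 130.295 114.376   4.822]
brown 0.01 (0, 97, 122, 110) [ 1.01900e+00 -2.73000e-01  5.21300e+02  1.45245e+02 -8.97850e+01]
brown 0.01 (168, 0, 111, 70) [ 7.75000e-01 -1.17000e+00  8.31880e+02  4.87285e+02 -8.30600e+01]
```

View pics/crops.png

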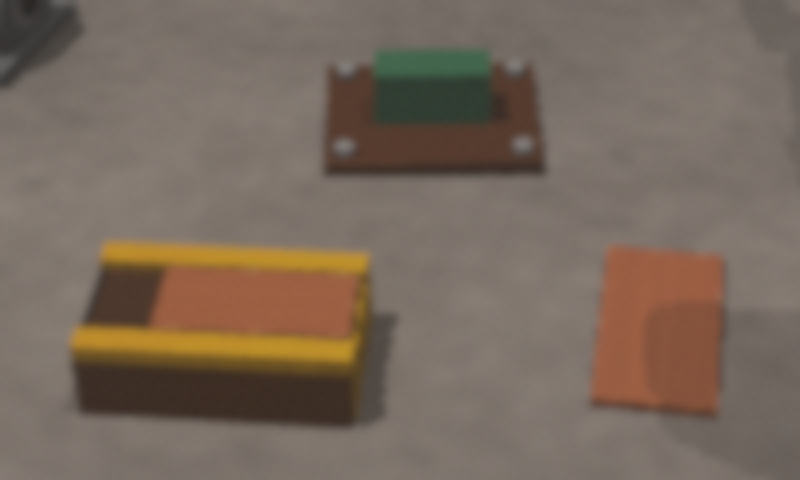

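View pics/cropt.png

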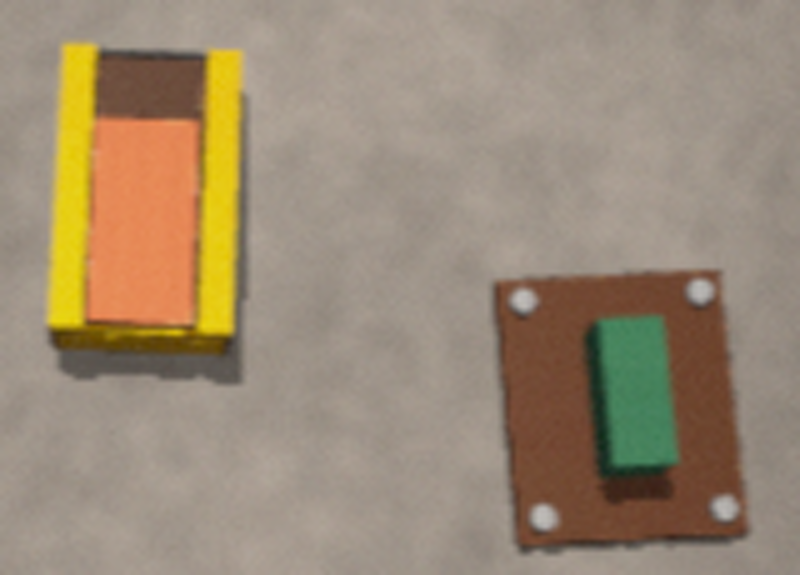

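```bash
cat > g.py <<'E'
from h import *
from scipy.spatial.transform import Rotation as Ro
def go(p,yaw):
    o=env.get_obs(); A=Ro.from_euler('xyz',o['tcp_rot']); B=Ro.from_euler('xyz',[np.pi,0,yaw])
    print('t',round(o['time_s'],2),'tcp',np.round(o['eef_pos'],4),np.round(o['tcp_rot'],3),'F',np.round(o['ft_force'],1),'w',round(o['grip_width']*94,1))
    print('travel',np.round(A.inv().apply(np.array(p)-o['eef_pos'])*100,2),'rot',np.round((A.inv()*B).as_rotvec(),3))
E
python3 -c "
from g import *
go([.576,-.015,.12],0.008)"
```

```text
t 0.1 tcp [ 0.1241 -0.5354  0.2264] [-3.14  -0.     0.228] F [ 0.4 -0.4  0.1] w 94.1
travel [ 55.77 -40.47  10.73] rot [-0.002  0.     0.22 ]
```

Call:
{"op": "play_rows", "data": {"series": [{"travel":[55.8,-40.5,5],"rot":[0,0,0.22],"claw":0},{"travel":[55.8,-40.5,5],"rot":[0,0,0.22],"claw":0},{"travel":[55.8,-40.5,5],"rot":[0,0,0.22],"claw":0},{"travel":[55.8,-40.5,5],"rot":[0,0,0.22],"claw":0},{"travel":[55.8,-40.5,5],"rot":[0,0,0.22],"claw":0},{"travel":[55.8,-40.5,5],"rot":[0,0,0.22],"claw":0},{"travel":[55.8,-40.5,5],"rot":[0,0,0.22],"claw":0},{"travel":[55.8,-40.5,5],"rot":[0,0,0.22],"claw":0},{"travel":[55.8,-40.5,5],"rot":[0,0,0.22],"claw":0},{"travel":[55.8,-40.5,5],"rot":[0,0,0.22],"claw":0}], "force": 20}}

```text
time_s: 0.93
eef_pos: [0.397, -0.2201, 0.1969]
tcp_rot: [-3.14, 0.0, 0.008]
ft_force: [0.9, -0.8, 0.0]
grip_width: 0.328
```

```bash
python3 -c "
from g import *
go([.576,-.015,.10],0.008)"
```

```text
t 0.93 tcp [ 0.397  -0.2201  0.1969] [-3.14   0.     0.008] F [ 0.9 -0.8  0. ] w 30.8
travel [ 18.06 -20.35   9.72] rot [-0.002  0.    -0.   ]
```

Call:
{"op": "play_rows", "data": {"series": [{"travel":[18.1,-20.4,5],"claw":0},{"travel":[18.1,-20.4,5],"claw":0},{"travel":[18.1,-20.4,5],"claw":0},{"travel":[18.1,-20.4,5],"claw":0},{"travel":[18.1,-20.4,5],"claw":0},{"travel":[18.1,-20.4,5],"claw":0},{"travel":[18.1,-20.4,5],"claw":0},{"travel":[18.1,-20.4,9.7],"claw":0},{"travel":[18.1,-20.4,9.7],"claw":0},{"travel":[18.1,-20.4,9.7],"claw":0}]}}

```text
$.series[0]: bad value
```

```bash
python3 -c "
from g import *
go([.576,-.015,.071],0.008)
snap('side','s1')"
```

```text
t 0.93 tcp [ 0.397  -0.2201  0.1969] [-3.14   0.     0.008] F [ 0.9 -0.8  0. ] w 30.8
travel [ 18.06 -20.35  12.62] rot [-0.002  0.    -0.   ]
```

View pics/s1.png

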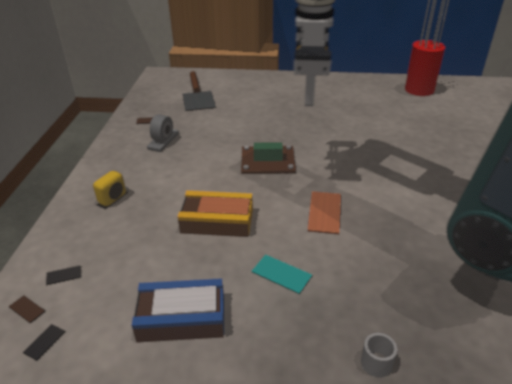

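The call was refused because every row needs a "rot" value. The picture shows the arm still near (312,90), so nothing has been touched.

Call:
{"op": "play_rows", "data": {"series": [{"travel":[18.1,-20.4,5],"rot":[0,0,0],"claw":0},{"travel":[18.1,-20.4,5],"rot":[0,0,0],"claw":0},{"travel":[18.1,-20.4,5],"rot":[0,0,0],"claw":0},{"travel":[18.1,-20.4,5],"rot":[0,0,0],"claw":0},{"travel":[18.1,-20.4,5],"rot":[0,0,0],"claw":0},{"travel":[18.1,-20.4,5],"rot":[0,0,0],"claw":0},{"travel":[18.1,-20.4,5],"rot":[0,0,0],"claw":0},{"travel":[18.1,-20.4,9.7],"rot":[0,0,0],"claw":0},{"travel":[18.1,-20.4,9.7],"rot":[0,0,0],"claw":0},{"travel":[18.1,-20.4,9.7],"rot":[0,0,0],"claw":0}]}}

```text
time_s: 1.82
eef_pos: [0.5759, -0.0056, 0.097]
tcp_rot: [-3.132, 0.007, 0.017]
ft_force: [-0.5, 0.4, 0.3]
grip_width: 0.002
```

```bash
python3 -c "
from g import *
go([.576,-.015,.071],0.008)
snap('side','s2')"
```

```text
t 1.82 tcp [ 0.5759 -0.0056  0.097 ] [-3.132  0.007  0.017] F [-0.5  0.4  0.3] w 0.2
travel [0.01 0.97 2.59] rot [-0.01   0.007  0.009]
```

View pics/s2.png

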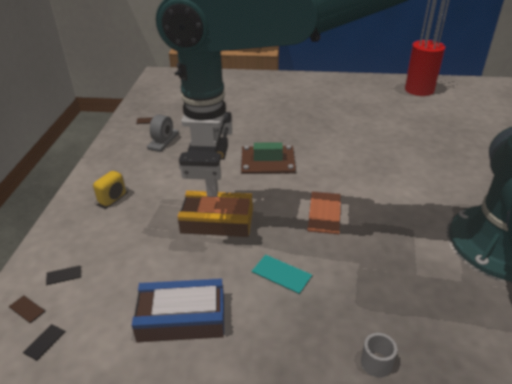

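The closed fingers are above the copper plate at (213,190). I'll lower to near contact.

Call:
{"op": "play_rows", "data": {"series": [{"travel":[0,0.9,1.2],"rot":[-0.01,0.007,0.009],"claw":0},{"travel":[0,0.9,2.2],"rot":[-0.01,0.007,0.009],"claw":0},{"travel":[0,0.9,2.6],"rot":[-0.01,0.007,0.009],"claw":0},{"travel":[0,0.9,2.6],"rot":[-0.01,0.007,0.009],"claw":0}]}}

```text
time_s: 2.2
eef_pos: [0.5769, -0.0156, 0.0735]
tcp_rot: [3.141, -0.004, 0.006]
ft_force: [-0.0, -0.1, -0.0]
grip_width: 0.006
```

```bash
python3 -c "
from g import *
go([.576,-.015,.068],0.008)"
```

```text
t 2.2 tcp [ 0.5769 -0.0156  0.0735] [ 3.141 -0.004  0.006] F [-0.  -0.1 -0. ] w 0.5
travel [-0.1  -0.06  0.55] rot [ 0.    -0.004 -0.002]
```

Call:
{"op": "play_rows", "data": {"series": [{"travel":[0,0,0.3],"rot":[0,-0.004,0],"claw":0},{"travel":[0,0,0.5],"rot":[0,-0.004,0],"claw":0},{"travel":[0,0,0.6],"rot":[0,-0.004,0],"claw":0},{"travel":[0,0,0.6],"rot":[0,-0.004,0],"claw":0}]}}

```text
time_s: 2.53
eef_pos: [0.5773, -0.0157, 0.0683]
tcp_rot: [3.141, -0.001, 0.006]
ft_force: [-0.6, 0.7, 1.7]
grip_width: 0.005
```

Call:
{"op": "play_rows", "data": {"series": [{"travel":[0,0,0.1],"rot":[0,0,0],"claw":0},{"travel":[0,0,0.15],"rot":[0,0,0],"claw":0},{"travel":[0,0,0.15],"rot":[0,0,0],"claw":0}]}}

```text
time_s: 2.78
eef_pos: [0.5777, -0.0157, 0.0683]
tcp_rot: [3.14, -0.002, 0.006]
ft_force: [-2.3, -0.2, 6.4]
grip_width: 0.003
```

Call:
{"op": "play_rows", "data": {"series": [{"travel":[0,0,0.25],"rot":[0,0,0],"claw":0},{"travel":[-0.3,0,0.25],"rot":[0,0,0],"claw":0},{"travel":[-0.7,0,0.25],"rot":[0,0,0],"claw":0},{"travel":[-1.1,0,0.25],"rot":[0,0,0],"claw":0},{"travel":[-1.5,0,0.25],"rot":[0,0,0],"claw":0},{"travel":[-1.9,0,0.25],"rot":[0,0,0],"claw":0},{"travel":[-1.9,0,0.25],"rot":[0,0,0],"claw":0}]}}

```text
time_s: 3.37
eef_pos: [0.5607, -0.0159, 0.0682]
tcp_rot: [3.14, -0.009, 0.006]
ft_force: [1.7, -0.3, 5.9]
grip_width: 0.005
```

```bash
python3 - <<'E'
from g import *
from m import *
go([.534,-.015,.068],0.008)
c=snap('side','s3'); h=comps(c,*R['orange'],minA=80)[0]
for k in h: print(cv2.boundingRect(k),rect(c,k,.046))
E
```

```text
t 3.37 tcp [ 0.5607 -0.0159  0.0682] [ 3.14  -0.009  0.006] F [ 1.7 -0.3  5.9] w 0.4
travel [-2.67 -0.11  0.  ] rot [ 0.002 -0.009 -0.002]
(310, 199, 30, 20) [ 3.5300e-01 -2.2000e-02  5.6743e+01  5.5716e+01 -3.8730e+00]
```

View pics/s3.png

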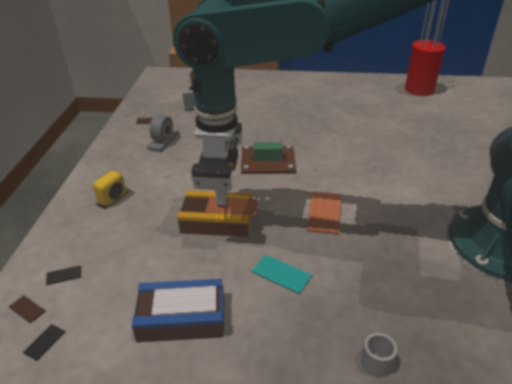

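The plate is moving with the fingers, and its front end is now past the cradle edge at about (257,206). I'll keep sliding.

Call:
{"op": "play_rows", "data": {"series": [{"travel":[0,0,0.25],"rot":[0,-0.005,0],"claw":0},{"travel":[-0.4,0,0.25],"rot":[0,-0.005,0],"claw":0},{"travel":[-0.8,0,0.25],"rot":[0,-0.005,0],"claw":0},{"travel":[-1.2,0,0.25],"rot":[0,-0.005,0],"claw":0},{"travel":[-1.6,0,0.25],"rot":[0,-0.005,0],"claw":0},{"travel":[-2.0,0,0.25],"rot":[0,-0.005,0],"claw":0},{"travel":[-2.4,0,0.25],"rot":[0,-0.005,0],"claw":0},{"travel":[-2.8,0,0.25],"rot":[0,-0.005,0],"claw":0},{"travel":[-2.8,0,0.25],"rot":[0,-0.005,0],"claw":0}]}}

```text
time_s: 4.17
eef_pos: [0.5349, -0.0162, 0.0683]
tcp_rot: [3.139, -0.01, 0.006]
ft_force: [1.0, -0.1, 7.0]
grip_width: 0.0
```

```bash
python3 - <<'E'
from g import *
go([.534,-.015,.068],0.008)
c=snap('side','s4')
px=cv2.cvtColor(np.asarray(c['pixels']),cv2.COLOR_RGB2BGR)
cv2.imwrite('pics/s4c.png',cv2.resize(px[160:250,160:320],None,fx=5,fy=5,interpolation=cv2.INTER_CUBIC))
E
```

```text
t 4.17 tcp [ 0.5349 -0.0162  0.0683] [ 3.139 -0.01   0.006] F [ 1.  -0.1  7. ] w 0.0
travel [-0.09 -0.12  0.03] rot [ 0.002 -0.01  -0.002]
```

View pics/s4c.png

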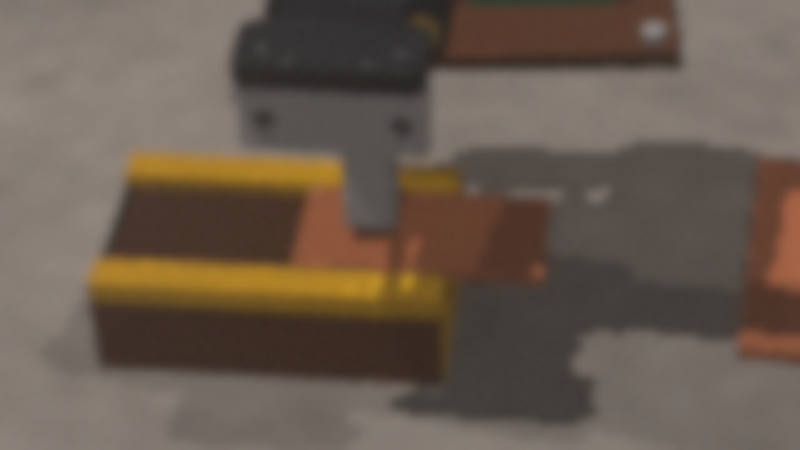

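The plate sticks out to about crop (545,240), lies flat and is still under the fingers. I'll measure its corners at z=46 mm.

```bash
python3 - <<'E'
from g import *
c=pickle.load(open('s4.pkl','rb'))
for u,v in [(543,277),(549,200),(304,188),(291,262)]:
    print((u,v),np.round(plane(c,u/5+160-.4,v/5+160-.4,.046),4))
for u,v in [(460,172),(448,296)]: print(np.round(plane(c,u/5+160-.4,v/5+160-.4,.045),4))
E
```

```text
(543, 277) [0.464  0.0097 0.046 ]
(549, 200) [ 0.4655 -0.039   0.046 ]
(304, 188) [ 0.567  -0.0382  0.046 ]
(291, 262) [0.5645 0.0092 0.046 ]
[ 0.504  -0.0557  0.045 ]
[0.5001 0.0231 0.045 ]
```

Plate centre is at x≈0.514, which is about -0.057 in the cradle frame with ~37 mm of overhang. Next I'll lift off, open, and move ahead of the cradle.

Call:
{"op": "play_rows", "data": {"series": [{"travel":[0,0,-0.5],"rot":[0,0,0],"claw":0},{"travel":[0,0,-2],"rot":[0,-0.01,0],"claw":0},{"travel":[0,0,-4],"rot":[0,-0.01,0],"claw":0},{"travel":[-2.5,0,-4],"rot":[0,-0.01,0],"claw":9},{"travel":[-5,0,-4],"rot":[0,-0.01,0],"claw":9},{"travel":[-5,0,-4],"rot":[0,-0.01,0],"claw":9},{"travel":[-5,0,-4],"rot":[0,-0.01,0],"claw":9},{"travel":[-5,0,-4],"rot":[0,-0.01,0],"claw":9},{"travel":[-5,0,-4],"rot":[0,-0.01,0],"claw":9}]}}

```text
time_s: 4.97
eef_pos: [0.4854, -0.0165, 0.1079]
tcp_rot: [3.139, -0.001, 0.006]
ft_force: [-0.5, 0.5, 0.4]
grip_width: 0.39
```

```bash
python3 - <<'E'
from g import *
go([.485,-.015,.0465],0.008)
for n in('side','top'):
  c=snap(n,n+'5')
  px=cv2.cvtColor(np.asarray(c['pixels']),cv2.COLOR_RGB2BGR)
  y,x=(140,160) if n=='side' else (110,200)
  cv2.imwrite(f'pics/{n}5c.png',cv2.resize(px[y:y+110,x:x+150],None,fx=5,fy=5,interpolation=cv2.INTER_CUBIC))
E
```

```text
t 4.97 tcp [ 0.4854 -0.0165  0.1079] [ 3.139e+00 -1.000e-03  6.000e-03] F [-0.5  0.5  0.4] w 36.7
travel [-0.04 -0.16  6.14] rot [ 0.002 -0.001 -0.002]
```

View pics/side5c.png

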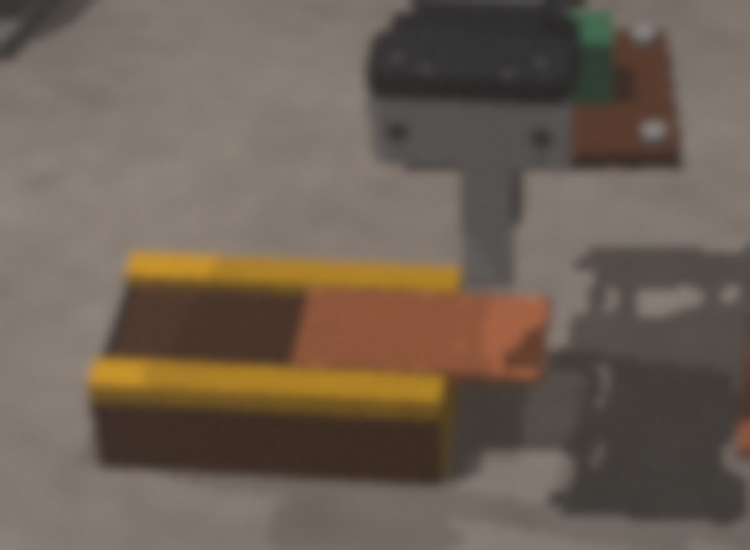

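View pics/top5c.png

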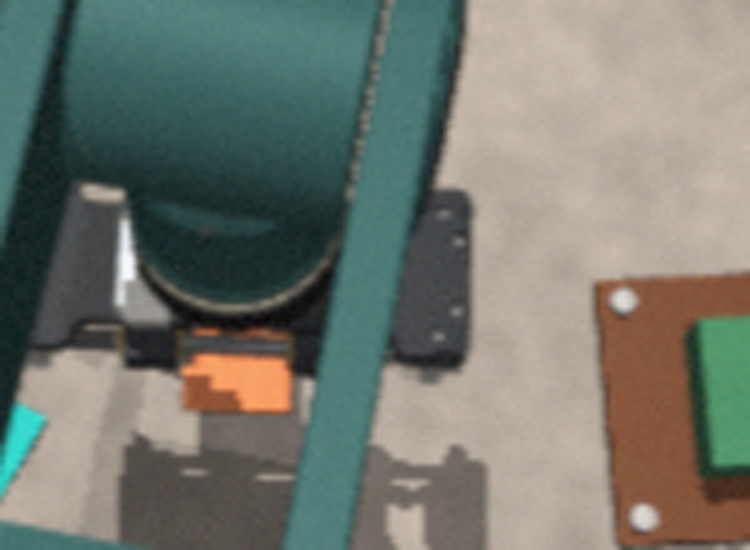

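The plate lies flat with its front end at side crop (545,340), and there's nothing else in the way. I'll open fully before descending.

Call:
{"op": "play_rows", "data": {"series": [{"travel":[0,-0.15,0],"rot":[0,0,0],"claw":8.5},{"travel":[0,-0.15,0],"rot":[0,0,0],"claw":8.5},{"travel":[0,-0.15,0],"rot":[0,0,0],"claw":8.5},{"travel":[0,-0.15,0.5],"rot":[0,0,0],"claw":8.5},{"travel":[0,-0.15,1],"rot":[0,0,0],"claw":8.5},{"travel":[0,-0.15,2],"rot":[0,0,0],"claw":8.5}]}}

```text
time_s: 5.57
eef_pos: [0.486, -0.0152, 0.0879]
tcp_rot: [3.139, -0.002, 0.006]
ft_force: [0.6, -0.3, -0.1]
grip_width: 0.889
```

Call:
{"op": "play_rows", "data": {"series": [{"travel":[0,0,1.2],"rot":[0,0,0],"claw":8.5},{"travel":[0,0,2.5],"rot":[0,0,0],"claw":8.5},{"travel":[-0.1,0,3.6],"rot":[0,0,0],"claw":8.5},{"travel":[-0.1,0,4.1],"rot":[0,0,0],"claw":8.5},{"travel":[-0.1,0,4.1],"rot":[0,0,0],"claw":8.5},{"travel":[-0.1,0,4.1],"rot":[0,0,0],"claw":8.5}]}}

```text
time_s: 6.07
eef_pos: [0.4848, -0.0152, 0.0466]
tcp_rot: [3.139, -0.001, 0.006]
ft_force: [0.4, -0.1, 0.4]
grip_width: 0.904
```

```bash
python3 - <<'E'
from g import *
go([.485,-.015,.0465],0.008)
for n in('side','top'):
  c=snap(n,n+'6')
  px=cv2.cvtColor(np.asarray(c['pixels']),cv2.COLOR_RGB2BGR)
  y,x=(140,160) if n=='side' else (110,200)
  cv2.imwrite(f'pics/{n}6c.png',cv2.resize(px[y:y+110,x:x+150],None,fx=5,fy=5,interpolation=cv2.INTER_CUBIC))
E
```

```text
t 6.07 tcp [ 0.4848 -0.0152  0.0466] [ 3.139e+00 -1.000e-03  6.000e-03] F [ 0.4 -0.1  0.4] w 85.0
travel [ 0.02 -0.02  0.01] rot [ 0.003 -0.001 -0.002]
```

View pics/side6c.png

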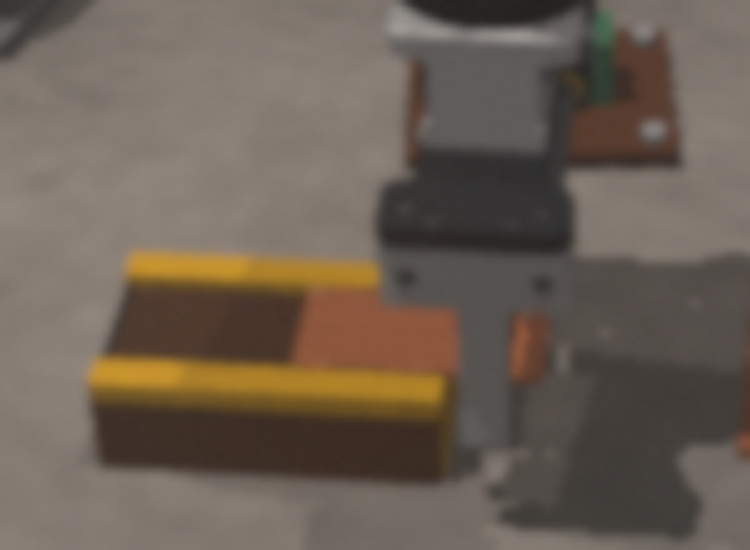

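The finger stands beside the overhanging end at crop (485,370), clear of the cradle front. Closing now.

Call:
{"op": "play_rows", "data": {"series": [{"travel":[0,0,0],"rot":[0,0,0],"claw":4.5},{"travel":[0,0,0],"rot":[0,0,0],"claw":4.5},{"travel":[0,0,0],"rot":[0,0,0],"claw":4.5},{"travel":[0,0,0],"rot":[0,0,0],"claw":4},{"travel":[0,0,0],"rot":[0,0,0],"claw":3},{"travel":[0,0,0],"rot":[0,0,0],"claw":3},{"travel":[0,0,0],"rot":[0,0,0],"claw":3}], "force": 50}}

```text
time_s: 6.75
eef_pos: [0.4857, -0.0153, 0.0477]
tcp_rot: [3.139, -0.004, 0.006]
ft_force: [-0.5, 0.4, 0.8]
grip_width: 0.525
```

Call:
{"op": "play_rows", "data": {"series": [{"travel":[0,0,-0.3],"rot":[0,0,0],"claw":3},{"travel":[0,0,-0.8],"rot":[0,0,0],"claw":3},{"travel":[0,0,-1.5],"rot":[0,0,0],"claw":3},{"travel":[0,0,-2.2],"rot":[0,0,0],"claw":3},{"travel":[0,0,-3],"rot":[0,0,0],"claw":3},{"travel":[0,0,-4],"rot":[0,0,0],"claw":3},{"travel":[0,0,-5],"rot":[0,0,0],"claw":3},{"travel":[0,0,-5],"rot":[0,0,0],"claw":3}]}}

```text
time_s: 7.42
eef_pos: [0.4874, -0.0154, 0.101]
tcp_rot: [3.138, -0.009, 0.006]
ft_force: [0.9, 0.5, -1.4]
grip_width: 0.52
```

```bash
python3 - <<'E'
from g import *
go([.485,-.015,.1],0.008)
c=snap('side','side7')
px=cv2.cvtColor(np.asarray(c['pixels']),cv2.COLOR_RGB2BGR)
y,x=(130,160)
cv2.imwrite('pics/side7c.png',cv2.resize(px[y:y+120,x:x+150],None,fx=5,fy=5,interpolation=cv2.INTER_CUBIC))
E
```

```text
t 7.42 tcp [ 0.4874 -0.0154  0.101 ] [ 3.138 -0.009  0.006] F [ 0.9  0.5 -1.4] w 48.8
travel [-0.24 -0.05  0.1 ] rot [ 0.004 -0.009 -0.002]
```

View pics/side7c.png

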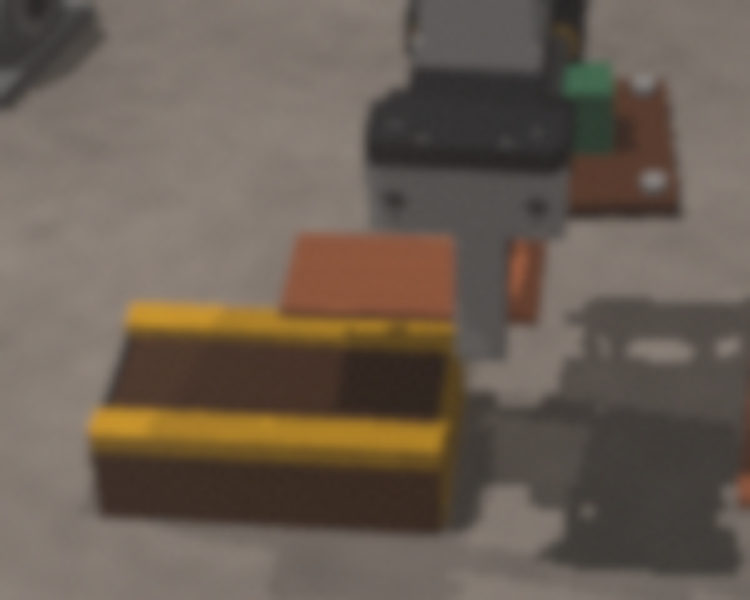

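The plate is held level, from crop (290,270) to (540,280). I'll measure its offset from the TCP.

```bash
python3 - <<'E'
from g import *
c=pickle.load(open('side7.pkl','rb'))
P=[]
for u,v in [(281,314),(298,233),(537,321),(544,240)]:
    p=plane(c,u/5+160-.4,v/5+130-.4,.0995); P.append(p); print((u,v),np.round(p,4))
print(np.mean(P,0))
yaw=.093
for off in(.0275,):
  go([.485-off*np.cos(yaw),-.246-off*np.sin(yaw),.105],yaw)
E
```

```text
(281, 314) [0.5641 0.0147 0.0995]
(298, 233) [ 0.5663 -0.0382  0.0995]
(537, 321) [0.4664 0.0106 0.0995]
(544, 240) [ 0.468  -0.0418  0.0995]
[ 0.51618031 -0.01367788  0.0995    ]
t 7.47 tcp [ 0.4868 -0.0154  0.0998] [ 3.138 -0.008  0.006] F [ 0.6 -0.  -2.5] w 49.0
travel [-3.07 23.3  -0.46] rot [ 0.004 -0.008 -0.087]
```

Call:
{"op": "play_rows", "data": {"series": [{"travel":[0,0.8,-1],"rot":[0,-0.005,0],"claw":3},{"travel":[-0.3,2.5,-1.5],"rot":[0,-0.008,-0.01],"claw":3},{"travel":[-0.7,5,-1.5],"rot":[0,-0.008,-0.02],"claw":3},{"travel":[-1.1,8,-1.5],"rot":[0,-0.008,-0.03],"claw":3},{"travel":[-1.5,11,-1.5],"rot":[0,-0.008,-0.04],"claw":3},{"travel":[-1.9,14,-1.5],"rot":[0,-0.008,-0.05],"claw":3},{"travel":[-2.3,17,-1.5],"rot":[0,-0.008,-0.06],"claw":3},{"travel":[-2.7,20,-1.5],"rot":[0,-0.008,-0.075],"claw":3},{"travel":[-3.0,22.2,-1.5],"rot":[0,-0.008,-0.087],"claw":3},{"travel":[-3.1,23.3,-1.5],"rot":[0,-0.008,-0.087],"claw":3}]}}

```text
time_s: 8.3
eef_pos: [0.4563, -0.2511, 0.1149]
tcp_rot: [3.137, 0.002, 0.091]
ft_force: [0.3, 0.0, -2.3]
grip_width: 0.522
```

```bash
python3 - <<'E'
from g import *
off=.0285;yaw=.093
go([.485-off*np.cos(yaw),-.246-off*np.sin(yaw),.06],yaw)
for n in('side','top'):
  c=snap(n,n+'8')
  px=cv2.cvtColor(np.asarray(c['pixels']),cv2.COLOR_RGB2BGR)
  y,x=(90,200) if n=='side' else (130,280)
  cv2.imwrite(f'pics/{n}8c.png',cv2.resize(px[y:y+110,x:x+150],None,fx=5,fy=5,interpolation=cv2.INTER_CUBIC))
go([.485-off*np.cos(yaw),-.246-off*np.sin(yaw),.06],yaw)
E
```

```text
t 8.3 tcp [ 0.4563 -0.2511  0.1149] [3.137e+00 2.000e-03 9.100e-02] F [ 0.3  0.  -2.3] w 49.1
travel [ 0.07 -0.26  5.48] rot [ 0.004  0.002 -0.002]
t 8.4 tcp [ 0.4568 -0.2497  0.1149] [3.138e+00 1.000e-03 9.000e-02] F [ 0.7  0.  -2.3] w 49.3
travel [ 0.   -0.12  5.49] rot [ 0.003  0.001 -0.003]
```

View pics/side8c.png

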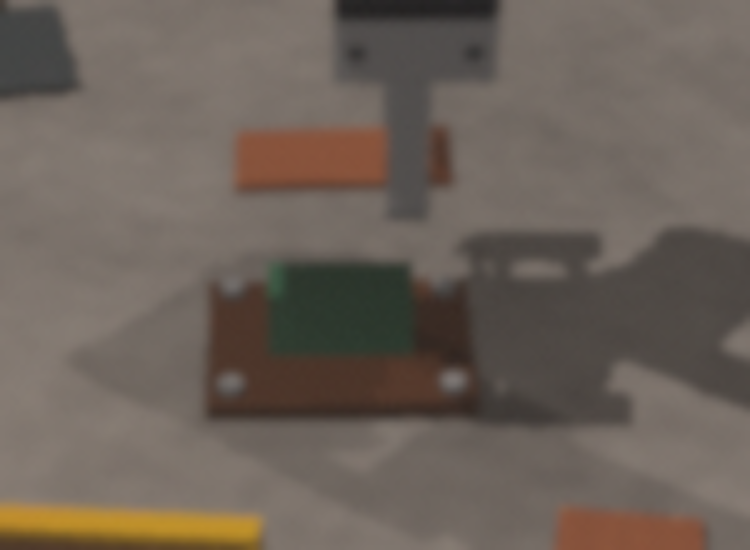

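View pics/top8c.png

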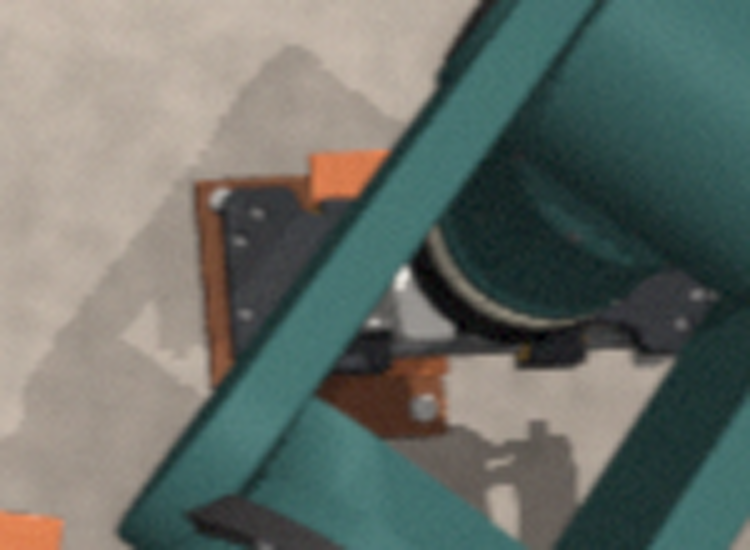

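The plate hangs level above the jig (side crop 235–450, 160), in line with it. Lowering now.

Call:
{"op": "play_rows", "data": {"series": [{"travel":[0,-0.1,1],"rot":[0,0,0],"claw":3},{"travel":[0,-0.1,2.5],"rot":[0,0,0],"claw":3},{"travel":[0,-0.1,4],"rot":[0,0,0],"claw":3},{"travel":[0,-0.1,5],"rot":[0,0,0],"claw":3},{"travel":[0,-0.1,5.7],"rot":[0,0,0],"claw":3},{"travel":[0,-0.1,5.9],"rot":[0,0,0],"claw":3},{"travel":[0,-0.1,5.9],"rot":[0,0,0],"claw":3}]}}

```text
time_s: 8.98
eef_pos: [0.4565, -0.248, 0.0552]
tcp_rot: [3.139, 0.002, 0.091]
ft_force: [0.4, 0.2, -2.7]
grip_width: 0.524
```

```bash
python3 - <<'E'
from g import *
off=.0285;yaw=.093
go([.485-off*np.cos(yaw),-.246-off*np.sin(yaw),.0517],yaw)
for n in('side',):
  c=snap(n,n+'9')
  px=cv2.cvtColor(np.asarray(c['pixels']),cv2.COLOR_RGB2BGR)
  y,x=(90,200) if n=='side' else (130,280)
  cv2.imwrite(f'pics/{n}9c.png',cv2.resize(px[y:y+110,x:x+150],None,fx=5,fy=5,interpolation=cv2.INTER_CUBIC))
E
```

```text
t 8.98 tcp [ 0.4565 -0.248   0.0552] [3.139e+00 2.000e-03 9.100e-02] F [ 0.4  0.2 -2.7] w 49.3
travel [0.01 0.07 0.35] rot [ 0.002  0.002 -0.002]
```

View pics/side9c.png

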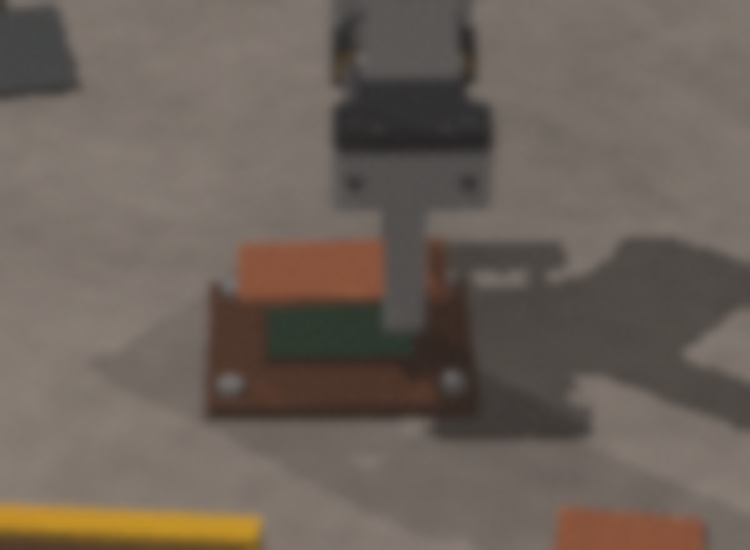

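The plate is just above the bed and centred over it: plate 237–445 against bed 267–413. I'll lower in small steps until contact.

Call:
{"op": "play_rows", "data": {"series": [{"travel":[0,0,0.1],"rot":[0,0,0],"claw":3},{"travel":[0,0,0.2],"rot":[0,0,0],"claw":3},{"travel":[0,0,0.3],"rot":[0,0,0],"claw":3},{"travel":[0,0,0.3],"rot":[0,0,0],"claw":3}]}}

```text
time_s: 9.37
eef_pos: [0.457, -0.2486, 0.0533]
tcp_rot: [3.138, 0.001, 0.091]
ft_force: [0.1, 0.1, -3.1]
grip_width: 0.521
```

Call:
{"op": "play_rows", "data": {"series": [{"travel":[0,0,0.1],"rot":[0,0,0],"claw":3},{"travel":[0,0,0.2],"rot":[0,0,0],"claw":3},{"travel":[0,0,0.2],"rot":[0,0,0],"claw":3},{"travel":[0,0,0.2],"rot":[0,0,0],"claw":3}]}}

```text
time_s: 9.7
eef_pos: [0.4572, -0.2489, 0.0517]
tcp_rot: [3.138, 0.0, 0.091]
ft_force: [-0.5, -0.0, 1.7]
grip_width: 0.517
```

Contact: the vertical force went from -3 to +1.7 N at the expected height. Releasing.

Call:
{"op": "play_rows", "data": {"series": [{"travel":[0,0,0.07],"rot":[0,0,0],"claw":3},{"travel":[0,0,0.07],"rot":[0,0,0],"claw":5.2},{"travel":[0,0,0.07],"rot":[0,0,0],"claw":6},{"travel":[0,0,0],"rot":[0,0,0],"claw":7.5},{"travel":[0,0,0],"rot":[0,0,0],"claw":7.5},{"travel":[0,0,0],"rot":[0,0,0],"claw":7.5},{"travel":[0,0,0],"rot":[0,0,0],"claw":7.5}]}}

```text
time_s: 10.28
eef_pos: [0.4573, -0.2489, 0.0517]
tcp_rot: [3.137, -0.0, 0.091]
ft_force: [-0.5, 0.6, 0.2]
grip_width: 0.794
```

Call:
{"op": "play_rows", "data": {"series": [{"travel":[0,0,-1],"rot":[0,0,0],"claw":7.5},{"travel":[0,0,-3],"rot":[0,0,0],"claw":7.5},{"travel":[0,0,-6],"rot":[0,0,0],"claw":7.5},{"travel":[0,0,-9],"rot":[0,0,0],"claw":7.5},{"travel":[-4,0,-11],"rot":[0,0,0],"claw":7.5},{"travel":[-8,0,-12],"rot":[0,0,0],"claw":7.5},{"travel":[-12,0,-12],"rot":[0,0,0],"claw":7.5},{"travel":[-12,0,-12],"rot":[0,0,0],"claw":7.5}]}}

```text
time_s: 10.95
eef_pos: [0.3332, -0.2596, 0.1733]
tcp_rot: [3.135, 0.001, 0.087]
ft_force: [1.1, 0.1, 0.4]
grip_width: 0.797
```

```bash
python3 - <<'E'
from g import *
from m import *
go([.35,-.25,.17],.09)
for n in('side','top'):
  c=snap(n,n+'A')
  for k in comps(c,*R['orange'],minA=80)[0]: print(n,cv2.boundingRect(k),rect(c,k,.05))
  px=cv2.cvtColor(np.asarray(c['pixels']),cv2.COLOR_RGB2BGR)
  y,x=(90,200) if n=='side' else (130,280)
  cv2.imwrite(f'pics/{n}Ac.png',cv2.resize(px[y:y+110,x:x+150],None,fx=5,fy=5,interpolation=cv2.INTER_CUBIC))
E
```

```text
t 10.95 tcp [ 0.3332 -0.2596  0.1733] [3.135e+00 1.000e-03 8.700e-02] F [1.1 0.1 0.4] w 74.9
travel [ 1.76 -0.81  0.32] rot [ 0.007  0.001 -0.003]
side (309, 196, 29, 35) [ 3.5500e-01 -3.0000e-03  9.8525e+01  5.2722e+01  8.6946e+01]
side (249, 140, 16, 9) [ 0.513 -0.244 36.492 36.151  4.718]
top (236, 228, 56, 33) [ 3.47000e-01 -6.00000e-02  1.20178e+02  6.02150e+01  8.65320e+01]
top (334, 166, 27, 44) [  0.486  -0.246 100.045  51.765   6.112]
```

View pics/sideAc.png

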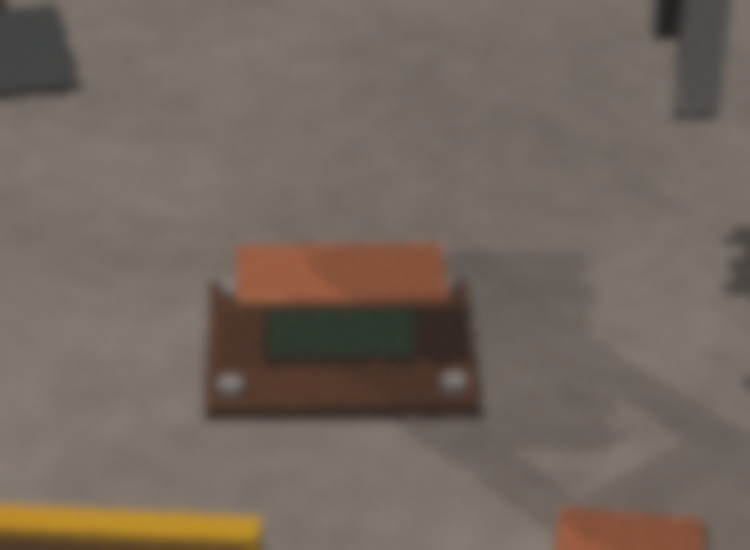

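View pics/topA.png

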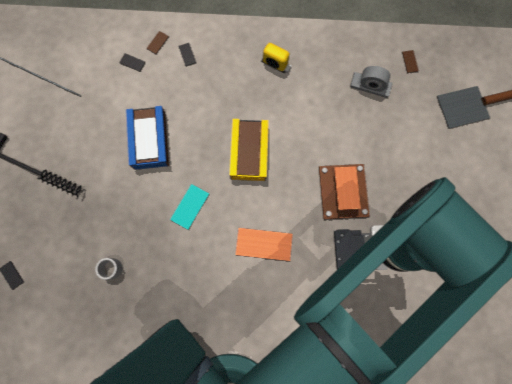

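The copper plate lies on the bed, at top (347,188). It measures (0.486,-0.246) at 6°, against the jig at (0.485,-0.246) and 5.5°. The silvery plate at (146,137) hasn't moved, and the arm is clear, so I'm handing in.

```bash
python3 -c "
from plant import env
print(env.get_obs()['ft_force'],env.sign_off())"
```

```text
the job is handed in; nothing more can be done
[ 0.25383307 -0.30979581 -0.28701106] None
```

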